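# Set a sole-gauge screw a quarter turn off its pad and lock it

### The job

Set the grey bench gauge for a new sole: with the wing on top, turn its screw clockwise until you feel the foot bottom on the pad, snugging it gently and never forcing it. Then back the screw off a quarter of a turn (anticlockwise), swing the lock lever on the gauge's left side round towards the front until it stops, and let go. Leave the thimble, the spool and the abrasive block around it where they are.

Things in the scene. Friction and masses are not known exactly. Their poses are not given: they have to be found in the camera images.
- spindle: Vertical steel screw spindle, 11 mm thick, right-hand thread, 2 mm per turn; foot 22 mm across below, wing on top. Origin: centre of the foot's lower face, z up. Starts 0.7 to 2.8 rad of turning (0.2 to 0.9 mm) above the pad, where it bottoms hard; upper end 4.8 rad above it. Snug: 0.05 N m or more at the wing; over 0.42 N m is forcing it (50 N at the stop in the foot, 8.5 mm off the axis).
- pad: The fixed round steel pad 32 mm across under the foot. Origin: centre of its upper face; z up. At the bottom the foot face is level with it (the stop gives about 0.1 rad when snugged), but the gap is too small to tell from measured heights or pictures.
- wing_grip (a point): On the screw axis, in the steel wing, which is clamped on at a different angle each time: an upright flat bar 54 mm long (this frame's x), 10 mm thick (y) and 32 mm high (z, up). The point lies 12 mm below the bar's top edge, about 134 mm above the table; the hub under the bar, 22 mm across, begins 20 mm below the point. Pinch across the thickness. Clockwise lowers it; thread friction 0.04 N m.
- lock (a joint): Turn of the lock lever, rad, anticlockwise seen from above: 0 points to the gauge's left, 1.4 is its stop, pointing nearly to the gauge's front (locked). Friction about 0.12 N m; it stays where it is left; starts between 0 and 0.25.
- lock_pin (a point): On the axis of the upright black pin at the lever's outer end, to pinch or push: round, 12 to 13 mm thick, top 13 mm above this point, the lever's flat arm 22 mm below it; about 111 mm above the table. It goes round lock_pivot at 70 mm radius.
- lock_pivot (a point): Point on the lever's vertical pivot axis, at the height of lock_pin; 31 mm to the left of the screw axis.
- gauge: The fixed grey painted steel C-frame gauge: base plate 116 x 94 mm, column at the rear, bridge whose top is 90 mm above the table. Origin: centre of the base's underside; x points to its rear (away from the robot at yaw 0), y to its left, z up. The screw axis is 15 mm in front of the origin. Its yaw differs.
- thimble: Brass-brown thimble 19 mm across, 22 mm tall, standing near the gauge's right front; leave it. Origin: centre of its underside.
- spool_1: Wooden spool of white thread, 33 mm across, 40 mm tall, to the right of the gauge; leave it. Origin: centre of its underside.
- abrasive_block: Grey abrasive block 28 x 44 x 17 mm lying to the left of the gauge; leave it. Origin: centre of its underside.

How it is judged:
By the outcome, as a careful person would: the job done as asked, in the order asked, and still so for the second after the job is handed in, with the robot touching nothing.
It also fails if it takes over 70 s, if anything falls off the work surface, if the arm or the gripper's body presses on something with over 40 N, if the wrist force passes 120 N, or if a joint passes its speed limit or range.

### The arm

A 6-joint arm with a two-finger parallel gripper is mounted at the origin on a cart in front of the work surface, level with it; the furniture and walls round the work are solid. World frame = base frame: x ahead of the robot, y to its left, z up, the work surface at z = 0. Lengths are in m, angles in degrees, forces in N, time in s.
With the tool pointing down it reaches from about 0.325 to 1 m from the base axis. Payload 5.1 kg.
Tool frame: the origin (TCP) lies on the centre line of the jaws, within the pads' length; the fingertips stand r.nose_length ahead of it and the grasp point (between the pads) lies 8 mm behind it (r.nose_length is the distance from the TCP to the fingertips, in m); z points along the fingers, y is the direction in which the jaws open and shut (so a half turn about z gives the same grasp; the last joint's range is limited). The gripper opens to 85 mm and grips with 20 to 120 N. Pads are 22 mm wide; open, the fingers measure 114 mm over their backs; the gripper's body (76 mm by 85 mm) begins 54 mm behind the grasp point. The pads swing forward as they close: fully open they stand 13 mm farther back than shut.
Start: joints at [-80.535, 7.093, 94.555, -0, 78.352, -4.733], TCP at [0.159, -0.63, 0.242] pointing down, gripper open.
Joint ranges: [-149.61, 149.61], [-58.7, 133.49], [1.44, 155.28], [-77.14, 257.14], [18.33, 153.61], [-166.67, 166.67]. Speed limits (degrees/s): [147.25, 147.25, 180, 180, 180, 180].

### API

Orientations are given as a 3x3 rotation matrix whose columns are the frame's x, y, z axes.
In Python, from bench import r, command_gripper, optics, workorder gives the robot as it stands. Calls block until the motion is done:
- r.movep(position, orientation): joint-space move of the TCP to a pose.
- r.move_straight(position, velocity=0.15, orientation=None, guard=None): straight line of the TCP; orientation=None keeps the orientation; velocity is the mean speed in m/s. With guard (N) it stops when the force on the tool has changed by that much, and returns True; else False.
- r.move_j(angles): joint-space move.
- command_gripper(opening, grasp_force=None): finger opening in m; grasp_force is the grip in N (None keeps the last); returns when the fingers have stopped.
- r.dwell(seconds).
- r.solve_ik(position, orientation): joint angles nearest the present ones, or None.
- r.get_state(): the state.
- optics.grab_frame(name): name is "scene" or "top" or "wrist"; returns a dict with "pixels" (400x640x3 uint8, blue, green, red), "fx", "fy", "cx", "cy" (pixels), "D" ([k1, k2, p1, p2, k3] as OpenCV has them; the pictures are not rectified), "cam_to_world" (4x4, takes a point from camera to world coordinates). Camera axes: x right, y up, looking along -z (the intrinsics and any distortion apply to the point x, -y, -z); pixel columns grow to the right and rows downward; lengths in m; the calibration is good to about 2 mm. A picture is of the moment at which its call begins. There is no depth.
A pose or a line that the arm cannot do raises r.PlanningError and nothing moves.
- workorder.job_done(): hands the job in, once; it reports no verdict.
The state is a dict: "clock": time; "joint_positions": joint angles; "qd": joint speeds; "joint_efforts": joint torques, N m; "tool_pos": TCP position; "tool_rot": TCP orientation; "force": force on the tool from outside, world axes, zero at the start; "ft_torque": the same for the moment, N m; "grip_width": finger opening in m.
Only numpy, scipy, OpenCV 4.12 (cv2) and the standard library are available. Lean on these libraries where they do the work, as an engineer would, in place of code of your own. Each camera call takes 0.05 s, during which the arm holds its last target.

## Working session

There is one attempt and no reset: what is moved stays moved. The work goes in short steps, each a Python script; the robot and the scene stay as the last script left them, time stands still between calls to the robot, and variables do not carry over. Pictures are saved under pics/ and viewed, and the job is handed in when it is done.

```bash
ls -la; mkdir -p pics
python3 - <<'E'
from bench import r, command_gripper, optics, workorder
import cv2,numpy as np
for n in ["scene","top","wrist"]:
    f=optics.grab_frame(n); cv2.imwrite(f"pics/{n}0.png",f["pixels"])
    print(n,f["fx"],f["fy"],f["cx"],f["cy"],f["D"]); print(np.round(f["cam_to_world"],3))
s=r.get_state(); print(s, r.nose_length)
E
```

```text
total 12
drwxr-xr-x  3 agent agent 4096 Dec  7 13:58 .
drwxr-xr-x 23 root  root  4096 Dec  7 13:58 ..
drwxr-xr-x  2 agent agent 4096 Dec  7 13:58 pics
scene 444.5673484305258 444.5673484305258 309.82879669242254 191.39644140841946 [0.01394647 0.         0.         0.         0.        ]
[[ 0.439  0.329 -0.836 -0.162]
 [-0.899  0.167 -0.406 -0.496]
 [ 0.006  0.929  0.369  0.437]
 [ 0.     0.     0.     1.   ]]
top 450.08481975706144 450.08481975706144 319.7696451808924 194.29822672641635 [0.01590505 0.         0.         0.         0.        ]
[[-0.013  0.995 -0.101  0.452]
 [-1.    -0.013  0.007 -0.142]
 [ 0.005  0.101  0.995  0.968]
 [ 0.     0.     0.     1.   ]]
wrist 282.9093227799849 282.9093227799849 321.4076961912914 198.7934904551941 [-0.018031  0.        0.        0.        0.      ]
[[ 0.245  0.917  0.313  0.24 ]
 [-0.97   0.232  0.079 -0.609]
 [ 0.    -0.323  0.946  0.373]
 [ 0.     0.     0.     1.   ]]
{'clock': 0.15, 'joint_positions': array([-8.05357374e+01,  7.12754495e+00,  9.46177697e+01,  1.23816070e-04,
        7.83533963e+01, -4.73311256e+00]), 'qd': array([ 0.0678627 , -0.10352744, -0.15758972, -0.0258591 , -0.01022282,
        0.14394057]), 'joint_efforts': array([ 5.07958666e-04, -4.24228442e+01, -3.66013491e+01, -9.20095522e-05,
        4.59582152e-03,  7.10085516e-06]), 'tool_pos': array([ 0.1593096 , -0.62968479,  0.24128852]), 'tool_rot': array([[ 9.69456715e-01,  2.45262306e-01, -2.81201486e-04],
       [ 2.45262425e-01, -9.69455236e-01,  1.69972822e-03],
       [ 1.44267012e-04, -1.71678110e-03, -9.99998516e-01]]), 'force': array([-0.04170787, -0.02134001, -0.08875232]), 'ft_torque': array([ 0.02111214, -0.01342552, -0.01361687]), 'grip_width': 0.0854721857892812} 0.011
```

View pics/top0.png

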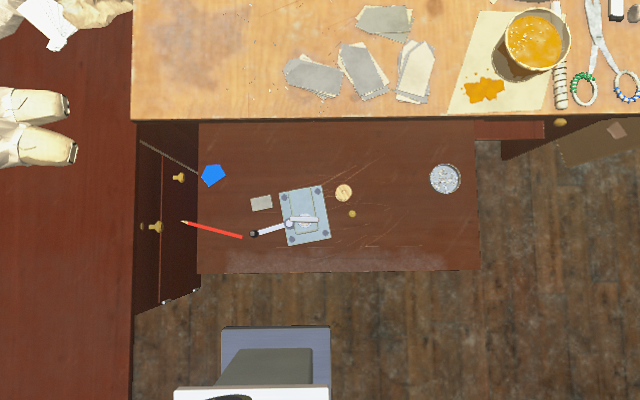

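View pics/scene0.png

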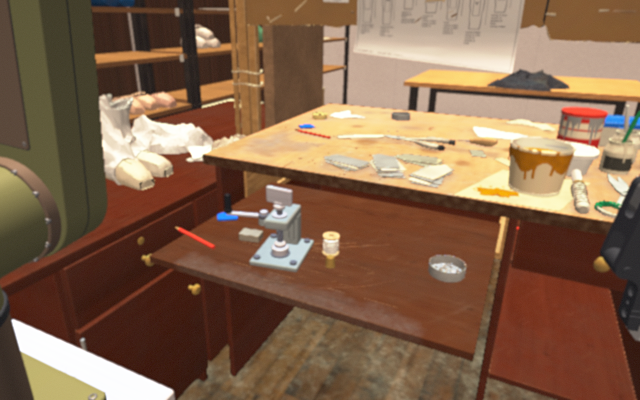

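The top view shows the gauge at about (304,216), wing at (302,220), and lever pin at (254,234). The spool is at (344,192), the thimble at (352,214) and the block at (261,203). Next I'll zoom in and cast rays.

```bash
cat > h.py <<'E'
from bench import r, command_gripper, optics, workorder
import cv2,numpy as np
def K(f): return np.array([[f["fx"],0,f["cx"]],[0,f["fy"],f["cy"]],[0,0,1.]])
def ray(f,uv):
    p=cv2.undistortPoints(np.array([[uv]],float),K(f),np.array(f["D"]))[0,0]
    T=f["cam_to_world"]; d=T[:3,:3]@np.array([p[0],-p[1],-1.]); return T[:3,3],d
def onz(f,uv,z):
    o,d=ray(f,uv); return o+d*(z-o[2])/d[2]
def proj(f,P):
    T=f["cam_to_world"]; c=T[:3,:3].T@(np.array(P,float)-T[:3,3])
    q=cv2.projectPoints(np.array([[c[0],-c[1],-c[2]]]),np.zeros(3),np.zeros(3),K(f),np.array(f["D"]))[0]
    return q[0,0]
def crop(f,x0,y0,x1,y1,s,name):
    cv2.imwrite(name,cv2.resize(f["pixels"][y0:y1,x0:x1],None,fx=s,fy=s,interpolation=cv2.INTER_CUBIC))
E
python3 - <<'E'
from h import *
f=optics.grab_frame("top"); crop(f,240,175,370,255,6,"pics/topc.png")
for n,uv,z in [("pin",(254,234),.12),("wing",(302,220),.146),("corner1",(321,186),.0)]: print(n,onz(f,uv,z))
f=optics.grab_frame("scene"); crop(f,200,170,360,280,5,"pics/scenec.png")
E
```

```text
pin [ 0.46488441 -0.02321259  0.12      ]
wing [ 0.48872706 -0.11423303  0.146     ]
corner1 [ 0.56832432 -0.15115919  0.        ]
```

View pics/topc.png

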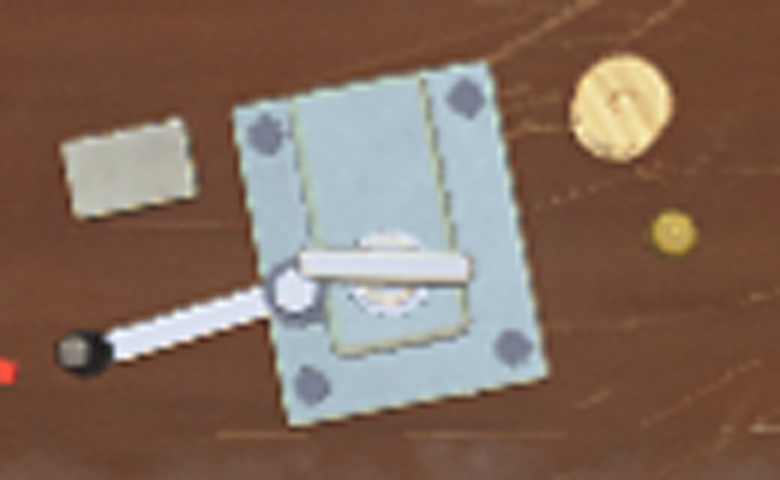

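View pics/scenec.png

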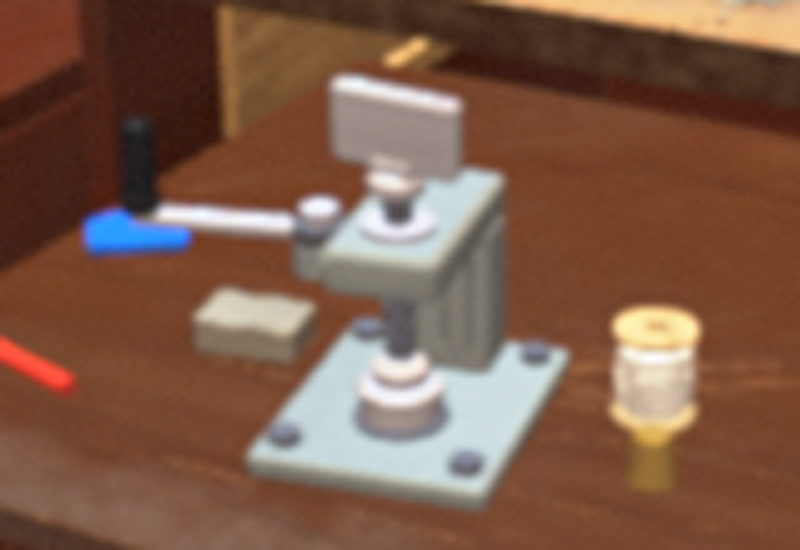

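View pics/wrist0.png

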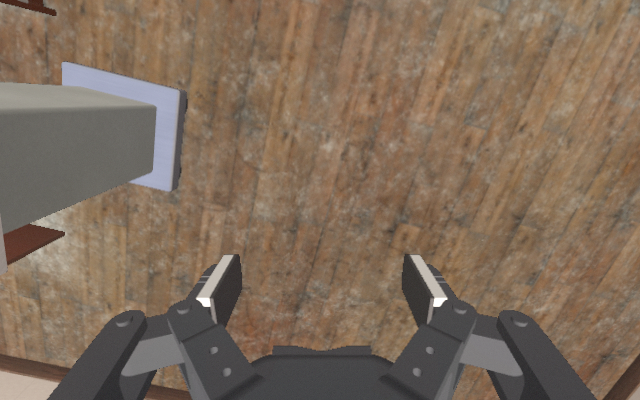

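Run:
```python
from h import *
f=optics.grab_frame("top")
c=lambda p:(240+(p[0]+.5)/6-.5,175+(p[1]+.5)/6-.5)
for zb in (0.012,):
    P=[onz(f,c(p),zb) for p in [(235,108),(492,62),(547,377),(290,424)]]
    o=np.mean(P,0); print("base",np.round(P,4).tolist(),o)
    x=(P[0]+P[1]-P[2]-P[3])/2; y=(P[0]+P[3]-P[1]-P[2])/2
    print(np.linalg.norm(x),np.linalg.norm(y),np.degrees([np.arctan2(x[1],x[0]),np.arctan2(-y[0],y[1])]))
    yaw=np.arctan2(x[1],x[0]); ax=o-.015*np.array([np.cos(yaw),np.sin(yaw),0]); pv=ax+.031*np.array([-np.sin(yaw),np.cos(yaw),0]);print("axis",ax,"pivot",pv)
a,b=onz(f,c((302,262)),.146),onz(f,c((469,269)),.146)
print("wing",a,b,np.linalg.norm(a-b),(a+b)/2,np.degrees(np.arctan2(*(a-b)[1::-1])))
pin=onz(f,c((76,350)),.124);print("pin",pin, np.linalg.norm((pin-pv)[:2]))
print("pivot img",onz(f,c((295,288)),.095))
g=optics.grab_frame("scene")
print(proj(g,pin),proj(g,a),proj(g,b),proj(g,ax))
```

```text
base [[0.5539, -0.0607, 0.012], [0.5692, -0.1523, 0.012], [0.4572, -0.1702, 0.012], [0.442, -0.0796, 0.012]] [ 0.50555574 -0.11568679  0.012     ]
0.11345727254983849 0.09236989780465177 [9.30633444 9.51417714]
axis [ 0.49075317 -0.11811249  0.012     ] pivot [ 0.48574007 -0.08752051  0.012     ]
wing [ 0.49220893 -0.09222843  0.146     ] [ 0.48941138 -0.14296855  0.146     ] 0.05081718770083059 [ 0.49081016 -0.11759849  0.146     ] 86.84418995855037
pin [ 0.46687991 -0.02050893  0.124     ] 0.06961506896147437
pivot img [ 0.48636879 -0.08684373  0.095     ]
[228.13902946 193.7438493 ] [267.70078147 184.6615987 ] [291.29394515 189.72640715] [280.87723265 252.15090076]
```

Sizes agree: base 113x92 mm, wing 51 mm, pin radius 69.6 mm. The axis is at (0.491,-0.118), with gauge yaw 9.4° and lever at about 0.11 rad. Next I'll check joint-6 room and take a wrist view from above.

```bash
cat >> h.py <<'E'
def R(phi):  # tool down, tool y axis at world angle phi (deg)
    p=np.radians(phi); y=np.array([np.cos(p),np.sin(p),0]); z=np.array([0,0,-1.]); return np.column_stack([np.cross(y,z),y,z])
def tph(s=None):
    s=s or r.get_state(); y=s["tool_rot"][:,1]; return np.degrees(np.arctan2(y[1],y[0]))
AX=np.array([.4907,-.1180]);
E
python3 - <<'E'
from h import *
print(tph())
for ph in range(-180,181,30):
    q=r.solve_ik([*AX,.2],R(ph-3.2)); print(ph-3.2,None if q is None else np.round(q,1))
E
```

```text
-75.8015908529732
-183.2 [-19.6  -9.9 115.4  -0.   74.5 163.6]
-153.2 [-19.6  -9.9 115.4  -0.   74.5 133.6]
-123.2 [-19.6  -9.9 115.4  -0.   74.5 103.6]
-93.2 [-19.6  -9.9 115.4  -0.   74.5  73.6]
-63.2 [-19.6  -9.9 115.4  -0.   74.5  43.6]
-33.2 [-19.6  -9.9 115.4  -0.   74.5  13.6]
-3.2 [-19.6  -9.9 115.4  -0.   74.5 -16.4]
26.8 [-19.6  -9.9 115.4  -0.   74.5 -46.4]
56.8 [-19.6  -9.9 115.4  -0.   74.5 -76.4]
86.8 [ -19.6   -9.9  115.4   -0.    74.5 -106.4]
116.8 [ -19.6   -9.9  115.4   -0.    74.5 -136.4]
146.8 [ -19.6   -9.9  115.4   -0.    74.5 -166.4]
176.8 [-19.6  -9.9 115.4  -0.   74.5 163.6]
```

Run:
```python
from h import *
r.movep([*AX,.26],R(-3.2)); r.dwell(.3)
f=optics.grab_frame("wrist"); cv2.imwrite("pics/w1.png",f["pixels"])
s=r.get_state(); print(s["clock"],s["tool_pos"],tph(s),s["force"],s["ft_torque"])
print(proj(f,[*AX,.146]),proj(f,[.467,-.0205,.124]))
```

```text
2.8833 [ 0.49067383 -0.11827927  0.25994428] -3.2297745860767697 [ 0.15454217 -0.15878337 -1.05427677] [-0.02247061  0.05041452  0.02670023]
[321.92982406 197.66893888] [288.80398639  86.6046447 ]
```

View pics/w1.png

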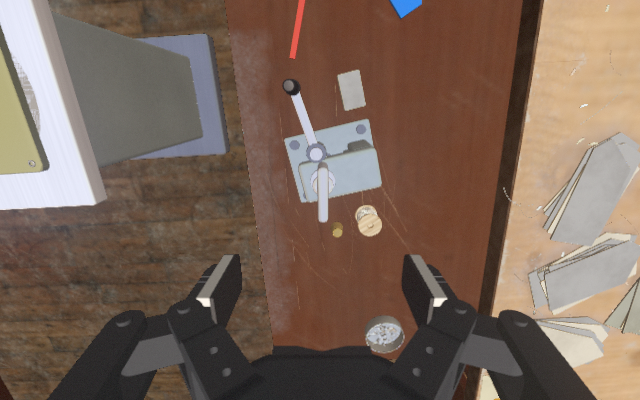

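Run:
```python
from h import *
f=optics.grab_frame("wrist"); crop(f,270,60,400,250,3,"pics/w1c.png"); crop(f,295,150,350,235,7,"pics/w1d.png")
```

```text
(no output)
```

View pics/w1d.png

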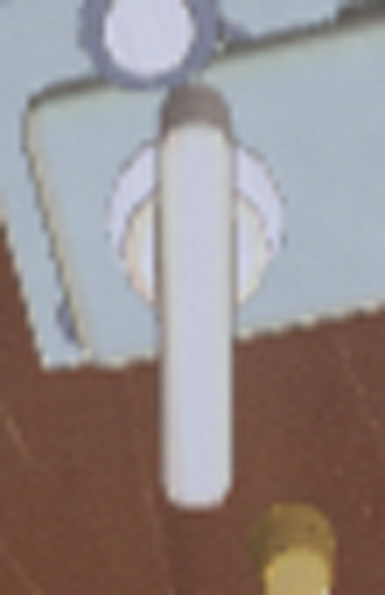

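Run:
```python
from h import *
f=optics.grab_frame("wrist")
c=lambda p:(295+(p[0]+.5)/7-.5,150+(p[1]+.5)/7-.5)
a,b=onz(f,c((197.5,122)),.146),onz(f,c((197,505)),.146)
w=onz(f,c((161,300)),.146)-onz(f,c((232.5,300)),.146)
print(a,b,(a+b)/2,np.linalg.norm(a-b),np.linalg.norm(w),np.degrees(np.arctan2(*(a-b)[1::-1])))
s=r.get_state();print(s["clock"])
```

```text
[ 0.49307585 -0.08930131  0.146     ] [ 0.49011245 -0.1418199   0.146     ] [ 0.49159415 -0.1155606   0.146     ] 0.05260212603624703 0.009301125344394758 86.7704713511689
2.9833
```

```bash
sed -i 's/^AX=.*/AX=np.array([.491,-.117])/' h.py
python3 - <<'E'
from h import *
command_gripper(.045,30)
print(r.move_straight([*AX,.165],.15,R(-3.2)))
print(r.move_straight([*AX,.129],.06,R(-3.2),guard=6))
r.dwell(.3); s=r.get_state(); print(s["clock"],s["tool_pos"],tph(s),s["force"],s["ft_torque"],s["grip_width"])
f=optics.grab_frame("wrist"); cv2.imwrite("pics/w2.png",f["pixels"])
command_gripper(0,30)
r.dwell(.3); s=r.get_state(); print(s["clock"],s["tool_pos"],tph(s),s["force"],s["ft_torque"],s["grip_width"])
f=optics.grab_frame("wrist"); cv2.imwrite("pics/w3.png",f["pixels"])
E
```

```text
False
False
5.2917 [ 0.49122566 -0.11707956  0.12937762] -3.1996536062982113 [0.20765984 0.2876447  0.7977917 ] [0.03795641 0.00790505 0.04188375] 0.04535006649353437
6.0417 [ 0.49140379 -0.11705128  0.12918577] -3.2006878117699817 [ 3.67668243 -0.21211113 -1.75439651] [ 0.03214776 -0.56583767  0.01927156] 0.009562431803877842
```

View pics/w3.png

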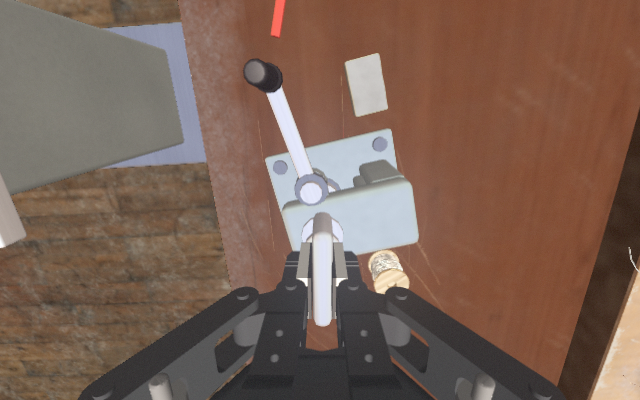

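```bash
cat >> h.py <<'E'
def meas(n=6,dt=.03):
    F=[];M=[]
    for _ in range(n):
        s=r.get_state();F.append(s["force"]);M.append(s["ft_torque"]);r.dwell(dt)
    return np.mean(F,0),np.mean(M,0),np.std([m[2] for m in M]),tph(s),s
def turn(phi,c,z,v=None):
    r.movep([c[0],c[1],z],R(phi))
E
python3 - <<'E'
from h import *
c=AX.copy(); z=.129
for ph in (-8.2,-13.2,-23.2,-33.2):
    turn(ph,c,z+(ph+3.2)/360*.002,)
    F,M,sd,t,s=meas(); print(round(s["clock"],2),np.round(t,2),np.round(F,2),np.round(M,3),round(sd,4),s["tool_pos"],round(s["grip_width"],4))
E
```

```text
6.51 -8.13 [ 4.17  0.1  -1.25] [-0.008 -0.766 -0.016] 0.0281 [ 0.49130842 -0.11706357  0.12914187] 0.0092
6.96 -13.09 [ 4.78 -0.   -0.94] [-0.008 -0.88  -0.039] 0.022 [ 0.49126246 -0.11703728  0.12911442] 0.0097
7.45 -22.99 [ 4.96  0.34 -1.19] [ 0.014 -0.901 -0.033] 0.0235 [ 0.49120388 -0.11700664  0.12902418] 0.0095
7.94 -32.84 [ 5.22  0.06 -0.69] [ 0.045 -0.901 -0.036] 0.035 [ 0.49120947 -0.11700802  0.12900082] 0.0095
```

Run:
```python
from h import *
c=np.array([.4914,-.117]); z=.129
for ph in (-33.2,-37.2,-41.2,-45.2):
    turn(ph,c,z+(ph+3.2)/360*.002,)
    F,M,sd,t,s=meas(8); print(round(s["clock"],2),np.round(t,2),np.round(F,2),np.round(M,3),round(sd,4),s["tool_pos"],round(s["grip_width"],4),s["joint_efforts"][5],s["joint_positions"][5],s["qd"][5])
```

```text
8.46 -33.15 [2.93 0.12 1.3 ] [ 0.065 -0.6    0.04 ] 0.0163 [ 0.49136916 -0.11700791  0.12896892] 0.0095 0.03035043482668698 13.66662362706147 0.25382939111377856
8.97 -37.15 [2.47 0.53 2.28] [ 0.103 -0.454 -0.008] 0.0334 [ 0.4914241  -0.11700247  0.12894287] 0.0093 0.004516968765528873 17.67146868533811 0.18221927669192803
9.49 -41.15 [2.12 0.46 3.19] [ 0.152 -0.353 -0.018] 0.0396 [ 0.49142692 -0.11698654  0.12890461] 0.0095 0.008150204666890204 21.669262067388285 0.20274197149128384
10.01 -45.15 [1.99 0.88 4.24] [ 0.182 -0.309  0.013] 0.0397 [ 0.49145033 -0.11701198  0.12888374] 0.0093 0.00941489328397438 25.66932334374095 0.17633222770617418
```

Run:
```python
from h import *
f=optics.grab_frame("wrist"); cv2.imwrite("pics/w4.png",f["pixels"])
f=optics.grab_frame("top"); crop(f,240,175,370,255,6,"pics/top4.png")
f=optics.grab_frame("scene"); crop(f,200,170,360,280,5,"pics/sc4.png")
s=[r.get_state() for _ in range(1)][0]
F,M,sd,t,s=meas(12); print(F,M,sd,t,s["joint_efforts"][5])
```

```text
[1.49567264 0.65164097 4.85571118] [ 0.21078548 -0.28017323  0.02742153] 0.029236793168981985 -45.19473749699588 0.03668935387395322
```

View pics/w4.png

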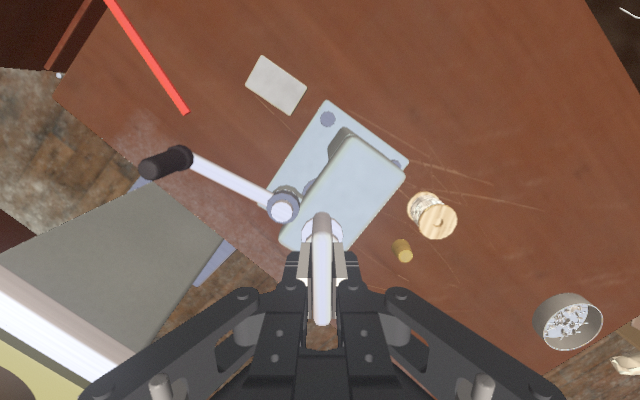

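View pics/sc4.png

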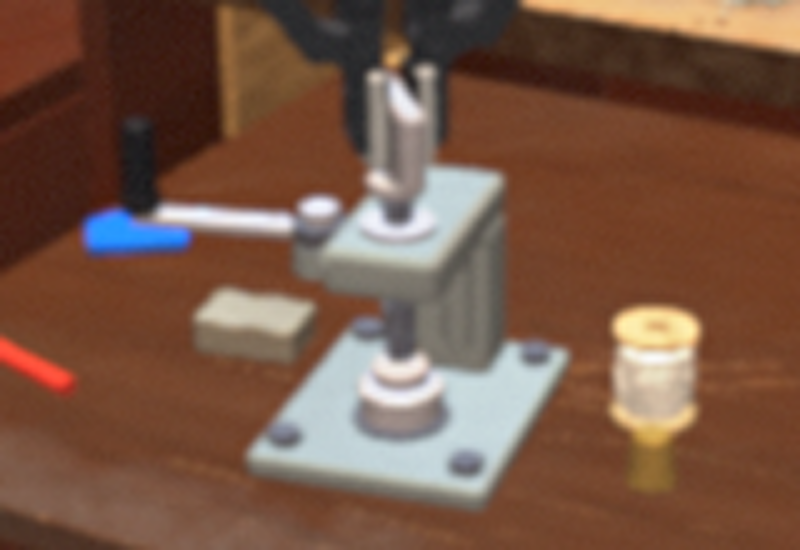

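Run:
```python
from h import *
c=np.array([.4915,-.117]); z=.1291
ph=-45.2; stop=None
while ph>-172:
    ph-=4; turn(ph,c,z+(ph+3.2)/360*.002)
    F,M,sd,t,s=meas(8); e=s["joint_efforts"][5]
    print(round(s["clock"],2),ph,np.round(t,2),np.round(F,1),np.round(M[2],3),round(e,3),round(s["grip_width"],4))
    if M[2]>.07:
        F,M,sd,t,s=meas(12); print("again",np.round(t,2),np.round(M,3),s["joint_efforts"][5])
        if M[2]>.07: break
    if np.hypot(F[0],F[1])>8 or abs(F[2])>10: print("force");break
```

```text
11.07 -49.2 -49.16 [1.5 1.1 5.1] -0.01 0.004 0.0098
11.59 -53.2 -53.15 [1.7 0.6 5.1] 0.003 0.012 0.0094
12.11 -57.2 -57.18 [1.  1.  4.9] -0.065 -0.043 0.0096
12.62 -61.2 -61.18 [1.1 0.9 4.8] -0.018 -0.043 0.009
13.14 -65.2 -65.18 [1.4 1.2 5.4] -0.049 -0.043 0.0096
13.66 -69.2 -69.18 [1.2 1.1 5.2] -0.046 -0.043 0.0092
14.18 -73.2 -73.18 [1.4 0.7 5.2] -0.062 -0.042 0.0096
14.69 -77.2 -77.18 [0.9 0.8 5.2] -0.051 -0.042 0.0093
15.21 -81.2 -81.18 [0.8 1.  5. ] -0.035 -0.042 0.0096
15.72 -85.2 -85.18 [1.3 1.  5. ] -0.042 -0.042 0.0095
16.24 -89.2 -89.18 [1.3 1.6 5.2] -0.039 -0.042 0.0097
16.76 -93.2 -93.18 [0.8 1.4 5.3] -0.04 -0.042 0.0095
17.27 -97.2 -97.17 [1.2 0.9 5.3] -0.043 -0.042 0.0093
17.79 -101.2 -101.18 [1.3 1.8 5.1] -0.033 -0.042 0.0096
18.31 -105.2 -105.18 [1.2 1.7 5.3] -0.041 -0.042 0.0093
18.82 -109.2 -109.18 [1.4 1.1 5. ] -0.048 -0.042 0.0097
19.34 -113.2 -113.16 [1.4 1.8 5.2] 0.03 0.043 0.0098
19.86 -117.2 -117.12 [1.9 3.  5.3] 0.285 0.276 0.0091
again -117.12 [ 0.492 -0.318  0.28 ] 0.2761318255215883
```

Contact is clear: joint-6 effort held at a steady −0.042 N m, then rose to +0.043 at −113.2° and +0.276 N m at −117.1°. That counts as snug and is well under 0.42. Now the back-off of 90°.

Run:
```python
from h import *
c=np.array([.4915,-.117]); z=.1291
for ph in (-105,-90,-75,-60,-45,-35,-26.3):
    turn(ph,c,z+(ph+3.2)/360*.002)
    s=r.get_state(); print(round(s["clock"],2),ph,np.round(tph(s),2),np.round(s["force"],1),round(s["joint_efforts"][5],3))
r.dwell(.4); s=r.get_state(); print(tph(s),s["joint_efforts"][5],s["force"],s["tool_pos"])
f=optics.grab_frame("wrist"); cv2.imwrite("pics/w5.png",f["pixels"])
```

```text
20.61 -105 -104.95 [1.9 0.4 4.8] -0.022
20.97 -90 -89.95 [1.1 0.8 6.1] -0.009
21.32 -75 -74.95 [-0.3  0.7  4.8] -0.01
21.68 -60 -60.08 [0.7 1.8 5.6] -0.017
22.04 -45 -45.22 [2.2 0.8 4.9] -0.038
22.33 -35 -35.29 [1.5 1.1 5.2] -0.06
22.6 -26.3 -26.63 [0.9 0.4 4.9] -0.073
-26.35678612035341 -0.03430473036132753 [0.51518924 0.97603498 5.59967235] [ 0.49149113 -0.11703412  0.12894116]
```

View pics/w5.png

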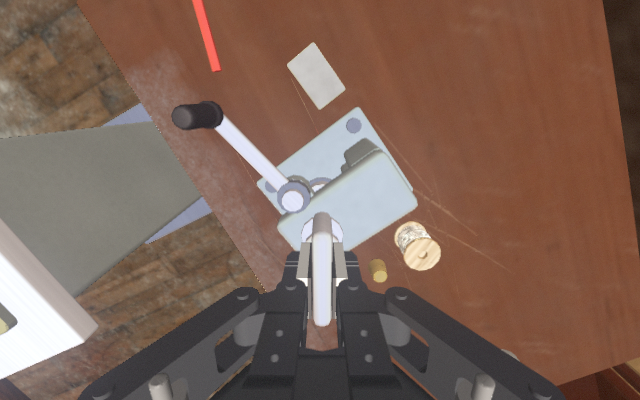

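Run:
```python
from h import *
command_gripper(.045); s=r.get_state(); print(s["grip_width"],s["force"],s["joint_efforts"][5])
r.move_straight([.4915,-.117,.20],.12)
# view pose: TCP over pin
r.movep([.467,-.0205,.20],R(15.7)); r.dwell(.2)
f=optics.grab_frame("wrist"); cv2.imwrite("pics/w6.png",f["pixels"])
s=r.get_state(); print(s["clock"],s["tool_pos"],tph(s),s["joint_positions"])
print(proj(f,[.467,-.0205,.124]))
```

```text
0.04489327628881964 [ 0.55968517 -0.43290849 -0.21881266] 0.0005070627412351314
25.0667 [ 0.46719323 -0.0213127   0.19984943] 15.578562384211411 [-9.18781526e+00 -1.51076087e+01  1.19711558e+02 -9.38701346e-03
  7.54152749e+01 -2.47640124e+01]
[322.11741843 212.79520276]
```

View pics/w6.png

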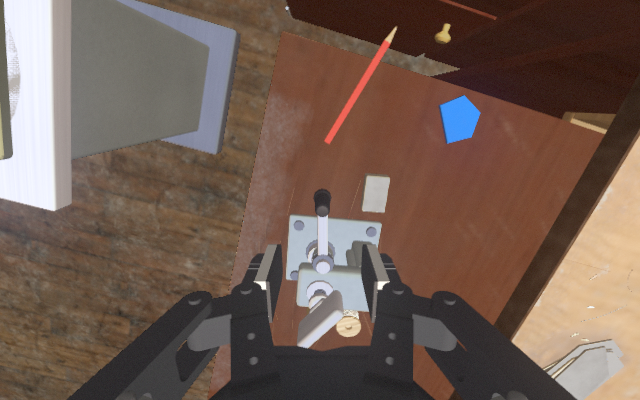

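Run:
```python
from h import *
f=optics.grab_frame("wrist")
p=[.467,-.0205]
print(r.move_straight([*p,.15],.15,R(15.7)))
print(r.move_straight([*p,.108],.07,R(15.7),guard=5)); r.dwell(.2)
print(r.get_state()["force"])
command_gripper(0,25); F,M,sd,t,s=meas(6)
print(s["clock"],s["tool_pos"],F,s["grip_width"],s["joint_efforts"][5])
f=optics.grab_frame("wrist"); cv2.imwrite("pics/w7.png",f["pixels"])
```

```text
False
False
[-0.23530838 -0.80438576 -0.44580611]
27.1083 [ 0.46717762 -0.02050623  0.10828166] [-0.0796446   0.17180616  2.07622042] 0.011427002248752993 0.014163800224196166
```

View pics/w7.png

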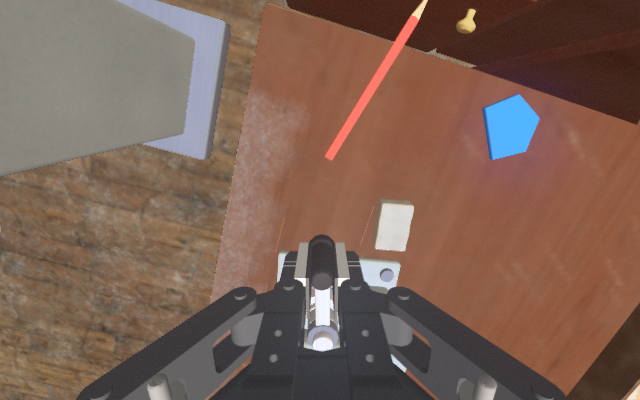

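Run:
```python
from h import *
pv=np.array([.4860,-.0867]); p0=np.array([.4671,-.0205])
d0=p0-pv; r0=np.hypot(*d0); a0=np.degrees(np.arctan2(d0[1],d0[0])); print(r0,a0,np.radians(a0-99.4))
steps=[8,16,24,32,40,48,56,62,66]+list(np.arange(68,90,1.5))
for k in steps:
    a=np.radians(a0+k); rad=np.array([np.cos(a),np.sin(a)]); tan=np.array([-rad[1],rad[0]])
    r.move_straight([*(pv+r0*rad),.108],.06,R(15.7+k))
    F,M,sd,t,s=meas(4)
    q=s["tool_pos"][:2]-pv
    print(round(s["clock"],2),k,"lever",round(np.radians(np.degrees(np.arctan2(q[1],q[0]))-99.4),3),"Ft %.1f Fr %.1f Fz %.1f"%(F[:2]@tan,F[:2]@rad,F[2]),round(s["grip_width"],4))
    if F[:2]@tan<-8: break
    if abs(F[:2]@rad)>15 : print("radial");break
f=optics.grab_frame("wrist"); cv2.imwrite("pics/w8.png",f["pixels"])
```

```text
0.0688451160213998 105.93396418129937 0.11403918817104967
27.6 8 lever 0.252 Ft 1.4 Fr 0.5 Fz 3.5 0.0113
28.04 16 lever 0.39 Ft 1.7 Fr 0.5 Fz 4.8 0.0114
28.48 24 lever 0.53 Ft 1.4 Fr 0.6 Fz 4.9 0.0113
28.93 32 lever 0.67 Ft 1.0 Fr 0.6 Fz 5.0 0.0112
29.37 40 lever 0.81 Ft 1.2 Fr 0.0 Fz 5.1 0.011
29.81 48 lever 0.95 Ft 0.8 Fr -0.8 Fz 4.8 0.0112
30.25 56 lever 1.09 Ft 1.0 Fr -2.4 Fz 4.8 0.0113
30.65 62 lever 1.195 Ft 1.1 Fr -4.5 Fz 3.6 0.0114
31.03 66 lever 1.265 Ft 1.1 Fr -5.0 Fz 3.5 0.0112
31.42 68.0 lever 1.295 Ft 0.2 Fr -5.2 Fz 3.5 0.0112
31.8 69.5 lever 1.32 Ft -0.2 Fr -5.3 Fz 3.5 0.0111
32.18 71.0 lever 1.346 Ft -0.6 Fr -5.7 Fz 3.3 0.0114
32.57 72.5 lever 1.372 Ft 0.3 Fr -4.7 Fz 3.5 0.0111
32.95 74.0 lever 1.398 Ft -0.3 Fr -5.4 Fz 4.6 0.0112
33.33 75.5 lever -4.876 Ft -4.9 Fr -5.1 Fz 4.8 0.0112
33.72 77.0 lever -4.873 Ft -11.9 Fr -6.5 Fz 6.5 0.011
```

View pics/w8.png

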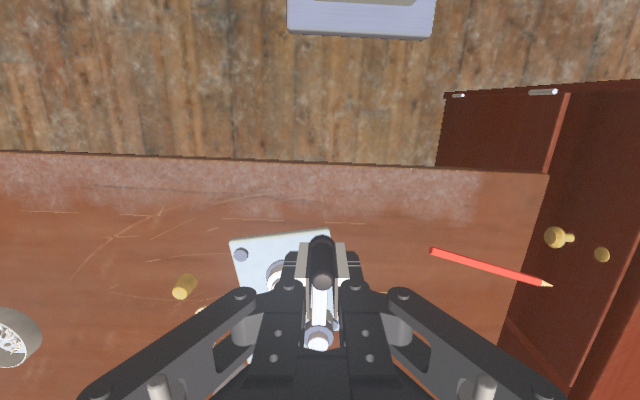

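Run:
```python
from h import *
command_gripper(.04); s=r.get_state(); p=s["tool_pos"]
r.move_straight([p[0],p[1],.22],.15)
r.movep([.40,-.30,.27],R(0)); r.dwell(.3)
f=optics.grab_frame("top"); crop(f,240,175,370,255,6,"pics/top9.png")
g=optics.grab_frame("scene"); crop(g,200,170,360,280,5,"pics/sc9.png")
s=r.get_state(); print(s["clock"],s["force"])
```

```text
36.6 [0.16930364 0.53457709 0.68050927]
```

View pics/top9.png

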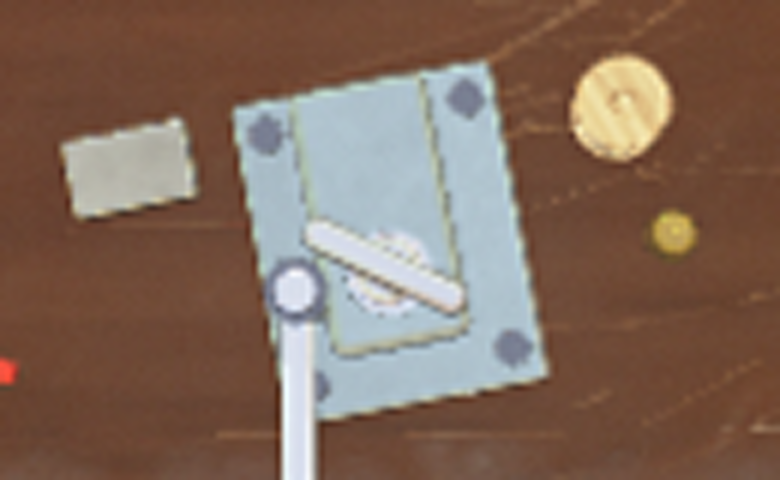

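View pics/sc9.png

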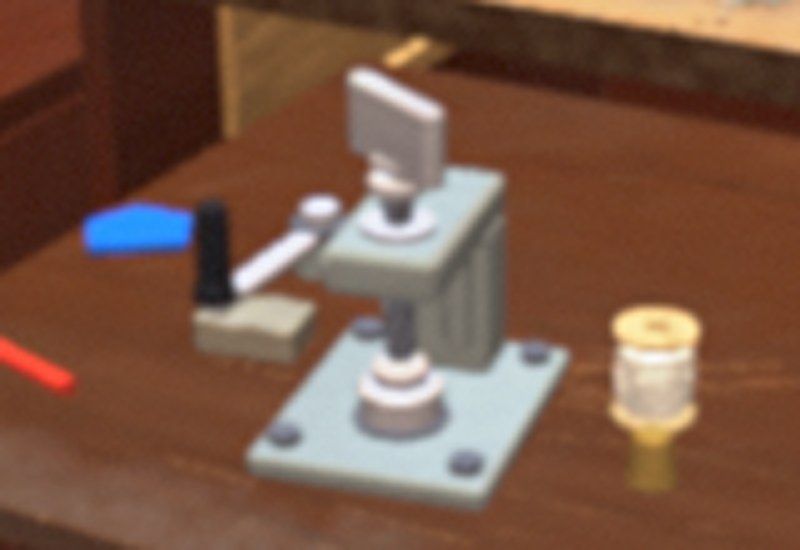

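The top view shows the lever pointing straight forward from its pivot at crop (296,290), which is its stop. The wing runs from (315,230) to (458,300), about −26°, and the spool, thimble and block are at the same pixels as before.

```bash
python3 -c "
from h import *
print(workorder.job_done(), r.get_state()['clock'])"
```

```text
the job is handed in; nothing more can be done
the job is handed in; nothing more can be done
```

The gauge is set and the job is handed in, at about 37 s of the 70 s allowed; no verdict was reported.

- **Screw:** I turned it clockwise about 114° until the foot bottomed. The joint-6 torque went from a steady 0.04 N m to 0.28 N m, measured with the arm at rest after the last 4° step. That is snug and under the 0.42 N m limit. I then backed it off 90.8° by the measured tool angle; in the last top view the wing sat at about that angle.
- **Lock lever:** I swung it from about 0.11 rad to its stop at about 1.40 rad. The push along its path rose to 12 N there, and I then released it. Afterwards it stayed pointing at the stop in the top view.
- **Surroundings:** The thimble, spool and abrasive block were at the same pixels before and after, and the robot was clear of everything when I handed in.

**Uncertainties:**
- **Contact angle:** It is known only to within one 4° step. Measured from first contact, the back-off is therefore roughly 87 to 91°.
- **Torque sensor:** The wrist moment was noisy, about 0.03 N m per sample, and had the wrong sign early in the turn. I relied on its averages together with the cleaner joint-6 torque; the two agreed at the stop (0.280 and 0.276 N m).

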